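# Bring the jar carrier under the dispensing hopper

### The arm

A 6-joint arm with a two-finger parallel gripper is mounted at the origin on the work surface. World frame = base frame: x ahead of the robot, y to its left, z up, the work surface at z = 0. Lengths are in m, angles in rad, forces in N, time in s.
With the tool pointing down it reaches from about 0.35 to 0.875 m from the base axis. Payload 4.2 kg.
Tool frame: the origin (TCP) lies midway between the tips of the shut fingers; the grasp point (between the pads) lies 19 mm behind it; z points along the fingers, y is the direction in which the jaws open and shut (so a half turn about z gives the same grasp; the last joint's range is limited). The gripper opens to 85 mm and grips with 20 to 120 N. Pads are 22 mm wide; open, the fingers measure 114 mm over their backs; the gripper's body (76 mm by 85 mm) begins 54 mm behind the grasp point. The pads swing forward as they close: fully open they stand 13 mm farther back than shut.
Start: joints at [1.608, 0.385, 0.008, 0, -1.194, -0.259], TCP at [0.137, 0.61, 0.231] pointing down, gripper open.
Joint ranges: [-3.14, 3.14], [-1.21, 2.06], [-1.07, 1.41], [-3.16, 2.05], [-2.99, -0.16], [-3.1, 3.1]. Speed limits (rad/s): [2.79, 2.79, 3.14, 3.14, 3.14, 3.14].

### API

Orientations are given as a unit quaternion [w, x, y, z].
In Python, from bench import status, snapshot, workorder gives the robot as it stands.
- The arm moves only by the shell command python3 -m creep 'ROWS' [FORCE]. ROWS is text: rows parted by semicolons, each of 7 numbers parted by spaces: the turn, a rotation vector about the tool's x, y, z in units of 0.08 rad (1.0 is 0.08 rad), then the shift along the tool's x, y, z in units of 2 cm (1.0 is 2 cm), then the gripper's target within -1 to 1 (fully open at 1, half-way at 0, shut at -1). A call has 1 to 5 rows; each row shifts and turns the commanded pose from where the row before left it, along the tool's axes as they then stand; what a row does not reach is not made up. A row lasts 1/8 s, in which the tool goes at most 62.5 mm and 10.7 degrees, less where a joint would pass 70% of its speed; a pose out of reach is approached as far as the arm can. A call with a number of a shift or a turn outside -1 to 1 is refused whole. A call with a gripper value outside its range is refused whole. The fingers move at their own pace and stop on an object; FORCE is the grip in N (left out, the last holds). Time passes only in rows, so rows that do not move let the fingers close. It gives the time, the measured TCP pose, the force and the opening at its end, in the units of the state.
- status.get_state(): the state, without advancing time (a new reading comes with each control period).
- snapshot(name): name is "scene" or "top" or "wrist"; returns a dict with "image" (480x640x3 uint8, blue, green, red), "intrinsics" (3x3 intrinsics, pixels), "camera_from_world" (4x4, takes a point from world to camera coordinates); the wrist camera has in their place "mount" (4x4, takes a point from camera to tool coordinates, whose origin is the TCP and whose axes are the flange's). Camera axes: x right, y up, looking along -z (the intrinsics and any distortion apply to the point x, -y, -z); pixel columns grow to the right and rows downward; lengths in m; the calibration is good to about 2 mm. A picture is of the moment at which its call begins: read the wrist's pose just before it. There is no depth.
- workorder.sign_off(): hands the job in, once; it reports no verdict.
The state is a dict: "clock": time; "joint_pos": joint angles; "dq": joint speeds; "effort": joint torques, N m; "ee_pos": TCP position; "tool_rot": TCP orientation; "wrist_force": force on the tool from outside, world axes, zero at the start; "wrist_torque": the same for the moment, N m; "width": finger opening in m.
Only numpy, scipy, OpenCV 4.12 (cv2) and the standard library are available. Lean on these libraries where they do the work, as an engineer would, in place of code of your own. Each camera call takes 0.05 s, during which the arm holds its last target.

### The job

The jar carrier on the slide rail is locked at the middle station. Unscrew its black bar-handled lock screw anticlockwise (seen from above) all the way to its stop, then push the carrier along the rail to the station under the dispensing hopper until its spring catch has dropped fully into the notch there. The jar must stay standing on the carrier, and the other things on the bench must stay where they are.

Things in the scene. Friction and masses are not known exactly. Their poses are not given: they have to be found in the camera images.
- rail: Fixed slide rail: aluminium plate 170 x 620 x 20 mm, two guide bars to 38 mm height. Origin: underside centre, bench level, below the middle station; y along the rail, x across it, away from the robot. Outer stations at y = +190, -190 mm. Each has a 12 mm notch (at x = -8 mm) in a steel strip, gentle 60 mm ramps (4 mm rise) up to it; an outer notch lies up to 10 mm off the centre along y: feel it.
- carriage: Jar carrier, 190 mm (x) by 90 mm (y), slides along rail y, 235 mm either way. Origin: its centre, at bench level. Deck top at 54 mm; flat end plates to push on at y = +-45 mm, heights 42 to 75 mm, full width. Locked it holds over 40 N. Loose: 2 to 3 N on the level, 4 to 7 N up a ramp; then it clicks into the notch (push force vanishes); 14 to 18 N to leave it, also at the middle.
- lock_screw (a joint): Lock screw angle, rad, growing anticlockwise from above: 0 = tight, grips up to about 1.2, 2.5 = stop. Starts at 0 to 0.4. It stands on the carrier at x = -60, y = 0 mm, turns about the vertical, stays where left (friction 0.25 N m), and does not rise. At 0 its bar lies along the carrier's x axis.
- lock_grip (a point): Point on the lock screw's axis in the middle of its bar handle, 100 mm above the bench. The bar is black plastic, 72 mm long, 14 mm thick, from 82 to 110 mm above the bench; the point's x axis lies along the bar.
- catch (a joint): Height of the carrier's spring catch, m: within 0.0008 of 0 = down in a notch (or over the level between ramps), up to 0.003 = riding on the strip beside a notch. Its small black button on the deck between lock screw and jar rises with it.
- hopper: Fixed dispensing hopper at one outer station. Origin: station centre, bench level; axes as the rail's. White column (x = 115 to 160 mm), flat housing over the station (x = -130 to 160, y = -60 to 60 mm, heights 170 to 204 mm), steel hopper on top to 281 mm, spout down to 152 mm at x = 45 mm. No room below for an upright gripper: push with the tool leaning back from it 30 to 45 degrees.
- reader: Grey code reader on a short post, fixed at the other outer station, beyond the rail (x = 115 to 162 mm, up to 148 mm high). Origin: centre of that station, at bench level; nothing overhangs there.
- jar: White lidded jar, 62 mm in diameter, 72 mm high, standing loose on the carrier's deck between two low ribs, at the carrier's x = 45, y = 0 mm. Origin: centre of its underside, 54 mm above the bench.
- spare_jar: Bystander: the same kind of jar on the bench beyond the rail. Origin: centre of its underside.
- amber_bottle: Bystander: amber bottle 52 mm in diameter, 110 mm high, on the bench beyond the rail. Origin: centre of its underside.
- beaker: Bystander: glass beaker 72 mm in diameter, 85 mm high, on the left near the robot. Origin: centre of its underside.
- spatula: Bystander: spatula 180 mm long lying on the bench between robot and rail. Origin: below its middle.
- calculator: Bystander: desk calculator 150 x 105 x 18 mm on the right near the robot. Origin: centre of its underside.
Not all that is in view belongs to the job. Leave any green or purple look-alike of the jar alone.

How it is judged:
By the outcome, as a careful person would: the job done as asked, in the order asked, and still so for the second after the job is handed in, with the robot touching nothing.
It also fails if it takes over 72 s, if anything falls off the work surface, if the arm or the gripper's body presses on something with over 40 N, if the wrist force passes 120 N, or if a joint passes its speed limit or range.

## Working session

There is one attempt and no reset: what is moved stays moved. The work goes in short steps, Python scripts to look and compute and a shell command to move; the robot and the scene stay as the last step left them, time stands still between calls to the robot, and variables do not carry over. Pictures are saved under pics/ and viewed, and the job is handed in when it is done.

```bash
ls; mkdir -p pics; python3 - <<'E'
from bench import status, snapshot
import cv2
s=status.get_state();print(s)
for n in("scene","top"):
    d=snapshot(n);cv2.imwrite(f"pics/{n}0.png",d["image"]);print(n,d["intrinsics"],d["camera_from_world"],[k for k in d])
E
```

```text
pics
{'clock': 0.0, 'joint_pos': array([ 1.60763359e+00,  3.85558102e-01,  6.60212508e-03, -5.11590052e-04,
       -1.19399778e+00, -2.58586018e-01]), 'dq': array([ 0.00072677,  0.00067621, -0.00088265,  0.00039503, -0.00086666,
       -0.00029942]), 'effort': array([-2.86503300e-04, -3.92293489e+01,  1.88398451e+01,  4.18627247e+00,
       -4.60710391e-03,  2.84233197e-07]), 'ee_pos': array([0.13731838, 0.60911741, 0.23020951]), 'tool_rot': array([ 1.10196082e-03,  9.93848677e-01, -1.10741078e-01, -7.63994432e-05]), 'wrist_force': array([0.06118933, 0.47142442, 0.20679694]), 'wrist_torque': array([ 0.03549053,  0.03978105, -0.01148555]), 'width': 0.08519313135135685}
scene [[448.18516566   0.         319.07574276]
 [  0.         448.18516566 244.15168445]
 [  0.           0.           1.        ]] [[-0.34854878  0.93727807 -0.00485461  0.19511238]
 [-0.75140688 -0.27632472  0.59919309  0.35061441]
 [ 0.56026909  0.21249581  0.80058983 -1.24043492]
 [ 0.          0.          0.          1.        ]] ['image', 'intrinsics', 'camera_from_world']
top [[486.32558169   0.         308.79796678]
 [  0.         486.32558169 241.67915476]
 [  0.           0.           1.        ]] [[-0.00391287 -0.99996564 -0.00730878  0.0363176 ]
 [ 0.99755382 -0.00441333  0.06976315 -0.53195584]
 [-0.069793   -0.00701793  0.99753681 -1.06999928]
 [ 0.          0.          0.          1.        ]] ['image', 'intrinsics', 'camera_from_world']
```

View pics/scene0.png

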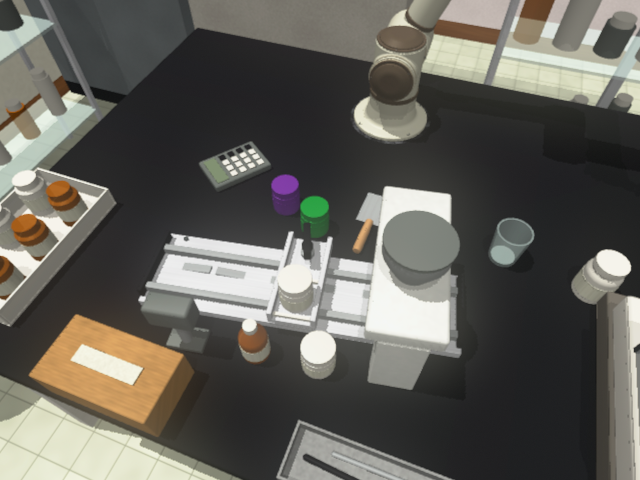

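View pics/top0.png

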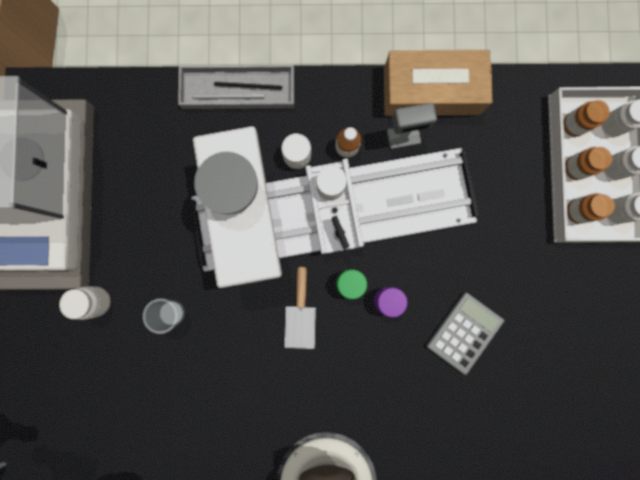

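```bash
cat > h.py <<'E'
import numpy as np, cv2
from scipy.spatial.transform import Rotation as R
def proj(d,P):
    P=np.atleast_2d(P);T=d["camera_from_world"];c=P@T[:3,:3].T+T[:3,3]
    q=np.c_[c[:,0],-c[:,1],-c[:,2]]@d["intrinsics"].T
    return q[:,:2]/q[:,2:]
def ray(d,uv,z):
    T=d["camera_from_world"];r=np.linalg.inv(d["intrinsics"])@[uv[0],uv[1],1];r=np.array([r[0],-r[1],-r[2]])
    o=-T[:3,:3].T@T[:3,3];v=T[:3,:3].T@r
    return o+v*(z-o[2])/v[2]
def tool(s): 
    q=s["tool_rot"];return R.from_quat([q[1],q[2],q[3],q[0]])
E
python3 - <<'E'
import cv2
a=cv2.imread("pics/top0.png")[140:280,185:485]
cv2.imwrite("pics/topz.png",cv2.resize(a,None,fx=2.66,fy=2.66,interpolation=cv2.INTER_CUBIC))
a=cv2.imread("pics/scene0.png")[180:360,130:470]
cv2.imwrite("pics/scz.png",cv2.resize(a,None,fx=2.33,fy=2.33,interpolation=cv2.INTER_CUBIC))
E
```

```text
(no output)
```

View pics/topz.png

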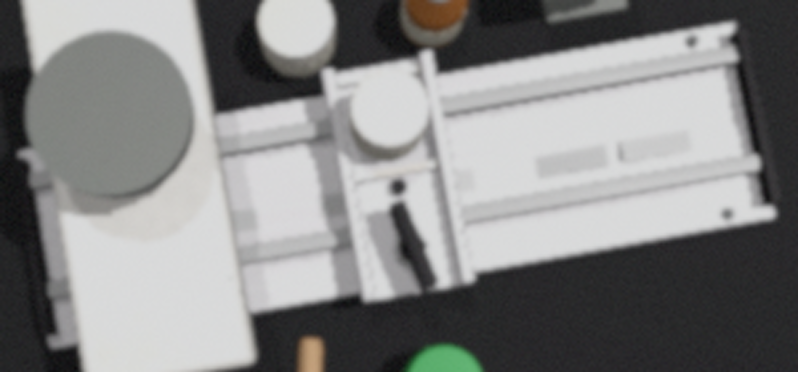

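View pics/scz.png

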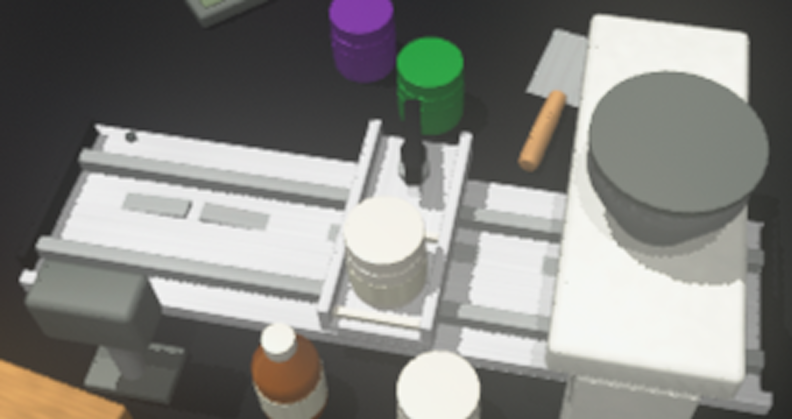

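```bash
cat > fit.py <<'E'
from h import *
from bench import snapshot
from scipy.optimize import least_squares
d=snapshot("top")
f=lambda u,v:(185+u/2.66,140+v/2.66)
cp=np.array([f(*p) for p in[(322,70),(365,300),(475,283),(434,50)]])
cl=np.array([[.095,.045,.075],[-.095,.045,.075],[-.095,-.045,.075],[.095,-.045,.075]])
rp=np.array([f(*p) for p in[(776,213),(735,22)]])
rl=np.array([[-.085,-.310,.02],[.085,-.310,.02]])
def tf(p,L):
    c,s=np.cos(p[2]),np.sin(p[2]);return np.c_[p[0]+c*L[:,0]-s*L[:,1],p[1]+s*L[:,0]+c*L[:,1],L[:,2]]
for l,q in((cl,cp),(rl,rp),(np.r_[cl,rl],np.r_[cp,rp])):
    r=least_squares(lambda p:(proj(d,tf(p,l))-q).ravel(),[.55,0,0]);print(r.x,np.round(r.fun,1))
p=r.x
b=[ray(d,f(*q),.110) for q in[(398,205),(430,287)]];print("bar",b,(b[0]+b[1])/2,np.linalg.norm(b[0]-b[1]),np.arctan2(*(b[0]-b[1])[[1,0]]))
print("lock pred",tf(p,np.array([[-.06,0,.1],[0,.19,0],[0,-.045,.06]])))
for n,uv,z in(("green",(352,283),.072),("jar",(185+388/2.66,140+108/2.66),.126)):
    print(n,ray(d,uv,z))
np.save("p.npy",p)
E
python3 fit.py
```

```text
[ 0.6046445  -0.02238373  0.16881448] [ 0.5 -0.2 -0.3  0.5  0.2 -0.4 -0.3  0.1]
[ 0.60438108 -0.02183791  0.18219127] [ 0.2  0.8 -0.2 -0.8]
[ 0.60491432 -0.02214034  0.1784838 ] [-0.  -0.   0.   0.5  0.4 -0.8 -0.9 -0.1  0.3  1.1  0.2 -0.6]
bar [array([ 0.57622838, -0.01986474,  0.11      ]), array([ 0.51261541, -0.04400315,  0.11      ])] [ 0.5444219  -0.03193394  0.11      ] 0.06803876348868565 0.36267266689143157
lock pred [[ 0.54586748 -0.0327926   0.1       ]
 [ 0.57118216  0.16484132  0.        ]
 [ 0.61290351 -0.06642547  0.06      ]]
green [ 0.44036954 -0.05729984  0.072     ]
jar [ 0.64897377 -0.01204182  0.126     ]
```

```bash
python3 -m creep '0 0 0 0.92 1 0 1;0 0 0 0.92 1 0 1;0 0 0 0.92 1 0 1;0 0 0 0.92 1 0 1;0 0 0 0.92 1 0 1'
python3 -m creep '0 0 0 0.92 1 0 1;0 0 0 0.92 1 0 1;0 0 0 0.92 1 0 1;0 0 0 0.92 1 0 1;0 0 0 0.92 1 0 1'
python3 -m creep '0 0 0 0.92 1 0 1;0 0 0 0.92 1 0 1;0 0 0 0.92 1 0 1;0 0 0 0.92 1 0 1;0 0 0 0.92 1 0 1'
```

```text
clock: 0.78
ee_pos: [0.2055, 0.4908, 0.231]
tool_rot: [0.0, 0.994, -0.111, -0.0]
wrist_force: [0.0, 0.0, 0.6]
width: 0.0854
clock: 1.4
ee_pos: [0.2737, 0.3726, 0.2314]
tool_rot: [-0.0, 0.994, -0.111, 0.0]
wrist_force: [-0.0, 0.6, 0.3]
width: 0.0855
clock: 2.02
ee_pos: [0.3412, 0.2547, 0.2314]
tool_rot: [-0.0, 0.994, -0.111, 0.0]
wrist_force: [0.2, -0.1, -0.0]
width: 0.0854
```

```bash
python3 -m creep '0 0 0 0.35 1 0 1;0 0 0 0.35 1 0 1;0 0 0 0.35 1 0 1;0 0 0 0.35 1 0 1;0 0 0 0.35 1 0 1'
python3 -m creep '0 0 0 0.35 1 0 1;0 0 0 0.35 1 0 1;0 0 0 0.35 1 0 1;0 0 0 0.35 1 0 1;0 0 0 0.35 1 0 1'
python3 -m creep '0 0 0 0.35 1 0 1;0 0 0 0.35 1 0 1;0 0 0 1 0 0 1;0 0 0 1 0 0 1;0 0 0 1 0 0 1'
python3 -m creep '0 0 0 1 0 0 1;0 0 0 1 0 0 1;0 0 0 1 0 0 1;0 0 0 1 0 0 1;0 0 1 0 0 0 1'
python3 -m creep '0 0 1 0 0 0 1;0 0 1 0 0 0 1;0 0 1 0 0 0 1;0 0 1 0 0 0 1;0 0 1 0 0 0 1'
python3 -m creep '0 0 1 0 0 0 1;0 0 1 0 0 0 1;0 0 1 0 0 0 1;0 0 1 0 0 0 1;0 0 1 0 0 0 1'
python3 -m creep '0 0 1 0 0 0 1;0 0 1 0 0 0 1;0 0 1 0 0 0 1;0 0 1 0 0 0 1;0 0 1 0 0 0 1'
python3 -m creep '0 0 1 0 0 0 1;0 0 1 0 0 0 1;0 0 1 0 0 0 1;0 0 1 0 0 0 1;0 0 1 0 0 0 1'
python3 -m creep '0 0 1 0 0 0 1;0 0 1 0 0 0 1;0 0 1 0 0 0 1;0 0 1 0 0 0 1;0 0 1 0 0 0 1'
python3 -m creep '0 0 1 0 0 0 1;0 0 1 0 0 0 1;0 0 1 0 0 0 1;0 0 1 0 0 0 1;0 0 1 0 0 0 1'
```

```text
clock: 2.65
ee_pos: [0.3525, 0.1498, 0.2314]
tool_rot: [-0.0, 0.994, -0.11, 0.0]
wrist_force: [1.7, 0.1, -0.2]
width: 0.0854
clock: 3.28
ee_pos: [0.3645, 0.0447, 0.2314]
tool_rot: [-0.0, 0.994, -0.11, 0.0]
wrist_force: [0.3, 0.2, -0.0]
width: 0.0853
clock: 3.9
ee_pos: [0.4284, -0.0101, 0.2314]
tool_rot: [-0.0, 0.994, -0.111, 0.0]
wrist_force: [1.0, 1.3, 0.2]
width: 0.0855
clock: 4.53
ee_pos: [0.507, -0.0276, 0.2309]
tool_rot: [0.0, 0.988, -0.152, -0.0]
wrist_force: [0.0, 0.6, 0.4]
width: 0.0852
clock: 5.15
ee_pos: [0.5058, -0.0274, 0.2314]
tool_rot: [-0.0, 0.939, -0.345, -0.0]
wrist_force: [1.0, 0.7, 0.7]
width: 0.0852
clock: 5.78
ee_pos: [0.5058, -0.0274, 0.2314]
tool_rot: [-0.0, 0.851, -0.524, -0.0]
wrist_force: [0.8, -0.9, 0.0]
width: 0.0852
clock: 6.4
ee_pos: [0.5058, -0.0274, 0.2314]
tool_rot: [0.0, 0.73, -0.683, -0.0]
wrist_force: [-0.3, -1.0, -1.0]
width: 0.0854
clock: 7.02
ee_pos: [0.5058, -0.0274, 0.2314]
tool_rot: [-0.0, -0.58, 0.815, 0.0]
wrist_force: [-0.6, 0.4, 1.0]
width: 0.0853
clock: 7.65
ee_pos: [0.5058, -0.0274, 0.2314]
tool_rot: [-0.0, -0.407, 0.914, 0.0]
wrist_force: [0.9, -0.0, 0.2]
width: 0.0853
clock: 8.28
ee_pos: [0.5058, -0.0274, 0.2314]
tool_rot: [-0.0, -0.217, 0.976, 0.0]
wrist_force: [-0.6, -0.3, -0.4]
width: 0.0857
```

```bash
python3 - <<'E'
from bench import status, snapshot
import cv2
from h import *
s=status.get_state();print(s["joint_pos"],s["ee_pos"],tool(s).as_matrix())
d=snapshot("wrist");cv2.imwrite("pics/w1.png",d["image"]);print({k:v for k,v in d.items() if k!="image"})
d=snapshot("top");cv2.imwrite("pics/t1.png",d["image"])
E
```

```text
[ 2.66721349e-01  1.82774549e-01 -2.76580471e-01 -1.38092199e-04
 -1.11151863e+00 -1.39977026e+00] [ 0.50582899 -0.02741098  0.23135729] [[-9.05734779e-01 -4.23844900e-01 -1.07209689e-04]
 [-4.23844910e-01  9.05734775e-01  9.90263856e-05]
 [ 5.51317152e-05  1.35131922e-04 -9.99999989e-01]]
{'intrinsics': array([[338.26668623,   0.        , 322.01198469],
       [  0.        , 338.26668623, 238.50139604],
       [  0.        ,   0.        ,   1.        ]]), 'mount': array([[-8.02671300e-05,  9.44783012e-01,  3.27696589e-01,
         8.55140156e-02],
       [ 9.99999990e-01,  1.14649917e-04, -8.56040783e-05,
         3.94790537e-04],
       [-1.18447666e-04,  3.27696579e-01, -9.44783011e-01,
        -1.43380520e-01],
       [ 0.00000000e+00,  0.00000000e+00,  0.00000000e+00,
         1.00000000e+00]])}
```

View pics/w1.png

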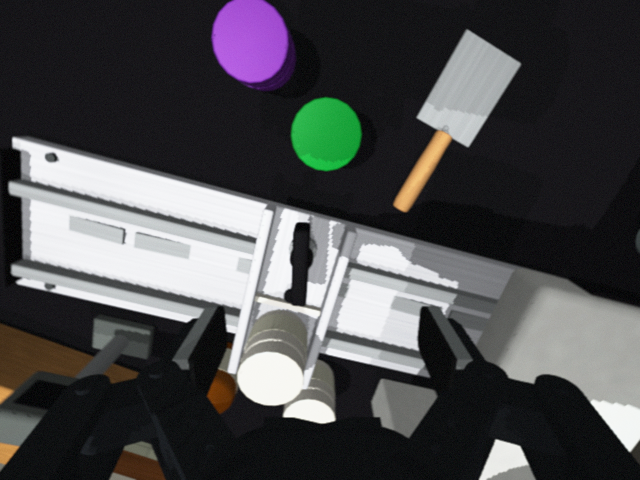

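```bash
python3 - <<'E'
from bench import status, snapshot
from h import *
import cv2
s=status.get_state();d=snapshot("wrist")
Rm=tool(s).as_matrix();M=d["mount"]
def wr(uv,z):
    r=np.linalg.inv(d["intrinsics"])@[uv[0],uv[1],1];r=np.array([r[0],-r[1],-r[2]])
    o=Rm@M[:3,3]+s["ee_pos"];v=Rm@M[:3,:3]@r
    return o+v*(z-o[2])/v[2]
a,b=wr((302,223),.11),wr((296,299),.11);print(a,b,(a+b)/2,np.linalg.norm(a-b),np.arctan2(*(b-a)[[1,0]]))
cv2.imwrite("pics/w1z.png",cv2.resize(d["image"][200:320,220:380],None,fx=5,fy=5,interpolation=cv2.INTER_CUBIC))
E
```

```text
[ 0.50626092 -0.04477469  0.11      ] [ 0.5723623  -0.02100367  0.11      ] [ 0.53931161 -0.03288918  0.11      ] 0.07024566674468757 0.3452143449820576
```

View pics/w1z.png

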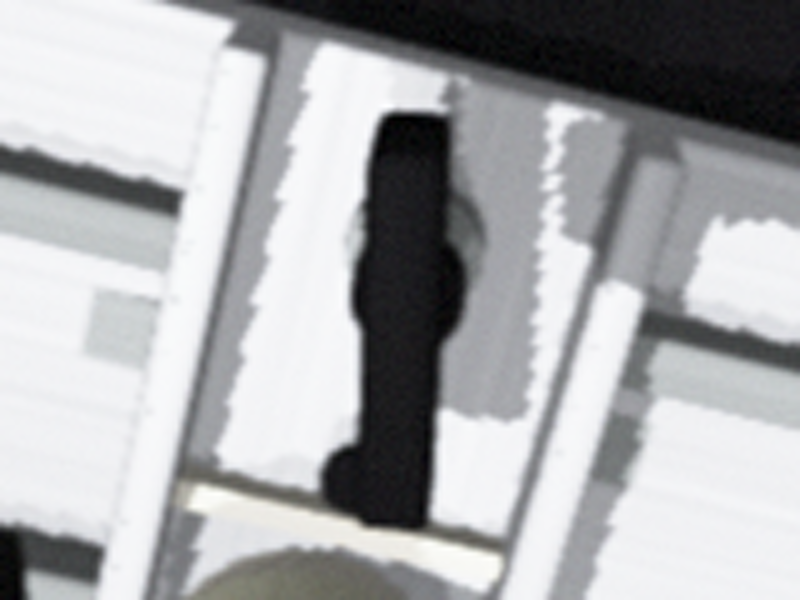

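```bash
python3 -m creep '0 0 1 0 0 0 1;0 0 0 -0.87 -0.46 0 1;0 0 0 -0.87 -0.46 0 1;0 0 0 0 0 1 1;0 0 0 0 0 1 0.5'
python3 -m creep '0 0 0 0 0 1 0.3;0 0 0 0 0 1 0.3;0 0 0 0 0 1 0.3;0 0 0 0 0 1 0.3;0 0 0 0 0 0 0.3'
python3 - <<'E'
from bench import status, snapshot
from h import *
s=status.get_state();d=snapshot("wrist");cv2.imwrite("pics/w2.png",d["image"])
print(s["ee_pos"],s["joint_pos"],s["width"])
E
```

```text
clock: 9.05
ee_pos: [0.5455, -0.0322, 0.1908]
tool_rot: [0.0, -0.18, 0.984, 0.0]
wrist_force: [-0.3, 0.4, -0.2]
width: 0.0699
clock: 9.68
ee_pos: [0.5442, -0.0324, 0.11]
tool_rot: [-0.002, -0.179, 0.984, -0.0]
wrist_force: [0.2, 0.5, -0.2]
width: 0.0556
[ 0.54419951 -0.03239145  0.10995603] [ 2.37932279e-01  3.73250120e-01 -3.49251355e-01 -2.53142708e-04
 -8.52130515e-01 -1.44779927e+00] 0.05561450798444502
```

View pics/w2.png

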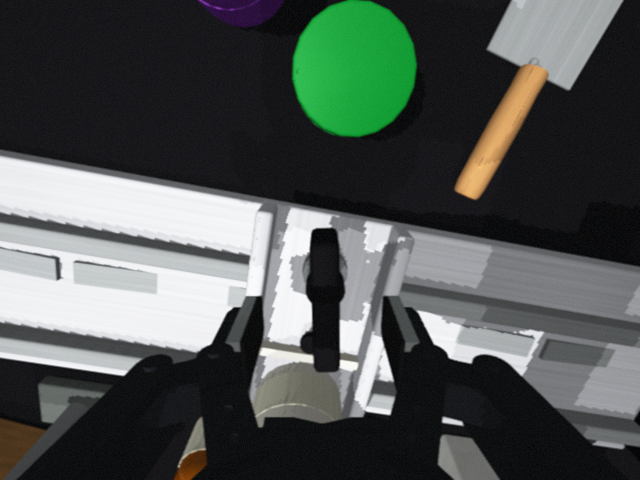

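```bash
python3 -m creep '0 0 0 0 0 1 0.3;0 0 0 0 0 0.43 0.3;0 0 0 0 0 0 -1;0 0 0 0 0 0 -1;0 0 0 0 0 0 -1' 50
python3 -m creep '0 0 0 0 0 0 -1;0 0 0 0 0 0 -1'
```

```text
clock: 10.35
ee_pos: [0.5455, -0.0307, 0.0839]
tool_rot: [0.001, -0.179, 0.984, 0.001]
wrist_force: [-3.3, 5.6, 4.0]
width: 0.0176
clock: 10.6
ee_pos: [0.5455, -0.0307, 0.0839]
tool_rot: [0.001, -0.179, 0.984, 0.001]
wrist_force: [-2.0, 5.3, 3.8]
width: 0.0173
```

```bash
python3 -m creep '0 0 -1 0 0.07 0 -1;0 0 -1 0 0 0 -1;0 0 -1 0 0 0 -1;0 0 -1 0 0 0 -1;0 0 -1 0 0 0 -1'
python3 - <<'E'
from bench import status, snapshot
from h import *
s=status.get_state();d=snapshot("wrist");cv2.imwrite("pics/w3.png",d["image"])
print(s["ee_pos"],s["joint_pos"],s["width"],s["wrist_force"],s["wrist_torque"])
E
```

```text
clock: 11.22
ee_pos: [0.5456, -0.0307, 0.0839]
tool_rot: [0.001, -0.372, 0.928, -0.0]
wrist_force: [0.1, 0.6, 1.1]
width: 0.0175
[ 0.5456166  -0.03065748  0.08390813] [ 2.40713481e-01  4.06459343e-01 -3.77716540e-01  2.19489683e-04
 -7.84633738e-01 -1.04963248e+00] 0.01745140868958037 [0.1245416  0.64247671 1.11933143] [-0.00597574  0.14453286 -0.23917972]
```

View pics/w3.png

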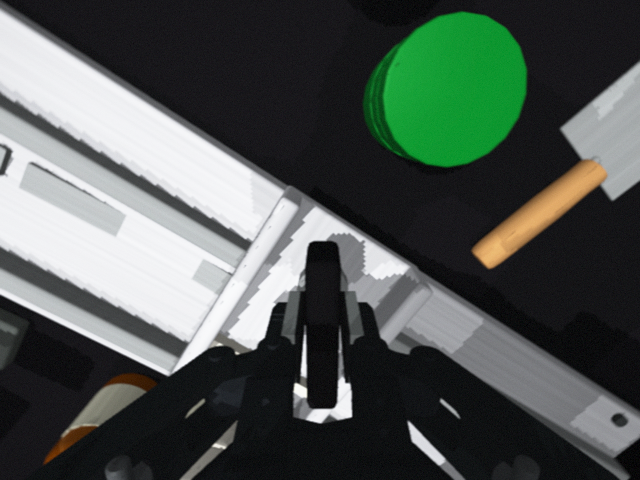

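```bash
python3 -m creep '0 0 -1 0 0 0 -1;0 0 -1 0 0 0 -1;0 0 -1 0 0 0 -1;0 0 -1 0 0 0 -1;0 0 -1 0 0 0 -1'
python3 -m creep '0 0 -1 0 0 0 -1;0 0 -1 0 0 0 -1;0 0 -1 0 0 0 -1;0 0 -1 0 0 0 -1;0 0 -1 0 0 0 -1'
python3 -m creep '0 0 -1 0 0 0 -1;0 0 -1 0 0 0 -1;0 0 -1 0 0 0 -1;0 0 -1 0 0 0 -1;0 0 -1 0 0 0 -1'
python3 -m creep '0 0 -1 0 0 0 -1;0 0 -1 0 0 0 -1;0 0 -1 0 0 0 -1;0 0 -1 0 0 0 -1'
python3 - <<'E'
from bench import status, snapshot
from h import *
s=status.get_state();d=snapshot("wrist");cv2.imwrite("pics/w4.png",d["image"])
m=tool(s).as_matrix();print(np.arctan2(m[1,0],m[0,0]),"stop at -0.463",s["joint_pos"],s["wrist_torque"])
E
```

```text
clock: 11.9
ee_pos: [0.546, -0.0309, 0.0839]
tool_rot: [0.001, -0.548, 0.836, -0.001]
wrist_force: [-0.2, -1.1, 1.6]
width: 0.0177
clock: 12.52
ee_pos: [0.5464, -0.031, 0.0839]
tool_rot: [0.001, -0.704, 0.711, -0.001]
wrist_force: [1.6, -2.6, 0.4]
width: 0.0174
clock: 13.15
ee_pos: [0.5469, -0.0309, 0.0839]
tool_rot: [-0.001, 0.831, -0.557, 0.002]
wrist_force: [2.5, -2.9, -0.4]
width: 0.0171
clock: 13.65
ee_pos: [0.5472, -0.0307, 0.0839]
tool_rot: [-0.001, 0.909, -0.417, 0.002]
wrist_force: [3.0, -1.5, -0.2]
width: 0.017
-0.860722629488159 stop at -0.463 [ 0.24028005  0.40732286 -0.37656501  0.0012301  -0.78167352  0.46892959] [-0.40893781 -0.82326582 -0.28017366]
```

View pics/w4.png

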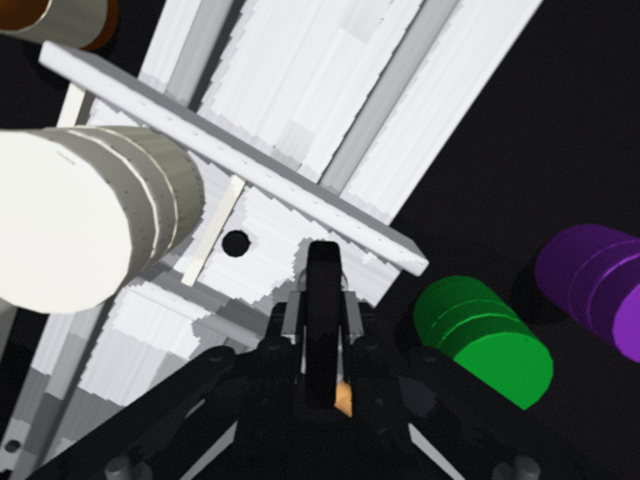

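```bash
cat > q.py <<'E'
from bench import status
from h import *
s=status.get_state();m=tool(s).as_matrix()
print("yaw",round(np.arctan2(m[1,0],m[0,0]),4),"F",s["wrist_force"].round(1),"T",s["wrist_torque"].round(2),"p",s["ee_pos"].round(4),"j",s["joint_pos"].round(2),"w",round(s["width"],4))
E
python3 -m creep '0 0 -1 0 0 0 -1;0 0 -1 0 0 0 -1;0 0 -1 0 0 0 -1;0 0 -1 0 0 0 -1'; python3 q.py
python3 -m creep '0 0 -0.5 0 0 0 -1'; python3 q.py
python3 -m creep '0 0 -0.5 0 0 0 -1'; python3 q.py
python3 -m creep '0 0 -0.5 0 0 0 -1;0 0 0 0 0 0 -1'; python3 q.py
```

```text
clock: 14.2
ee_pos: [0.5475, -0.0305, 0.0839]
tool_rot: [-0.001, 0.964, -0.267, 0.003]
wrist_force: [3.2, -0.7, -0.5]
width: 0.0175
yaw -0.5414 F [ 3.2 -0.7 -0.5] T [-0.17 -1.04 -0.28] p [ 0.5475 -0.0305  0.0839] j [ 0.24  0.41 -0.38  0.   -0.78  0.79] w 0.0175
clock: 14.32
ee_pos: [0.5475, -0.0304, 0.0839]
tool_rot: [-0.001, 0.969, -0.249, 0.003]
wrist_force: [2.8, -0.0, -1.3]
width: 0.017
yaw -0.5024 F [ 2.8 -0.  -1.3] T [-0.16 -1.11 -0.28] p [ 0.5475 -0.0304  0.0839] j [ 0.24  0.41 -0.38  0.   -0.78  0.83] w 0.017
clock: 14.45
ee_pos: [0.5475, -0.0304, 0.0839]
tool_rot: [-0.001, 0.973, -0.229, 0.003]
wrist_force: [3.9, 0.3, -1.1]
width: 0.0169
yaw -0.4626 F [ 3.9  0.3 -1.1] T [-0.07 -1.1  -0.31] p [ 0.5475 -0.0304  0.0839] j [ 0.24  0.41 -0.38  0.   -0.78  0.87] w 0.0169
clock: 14.7
ee_pos: [0.5475, -0.0303, 0.0839]
tool_rot: [-0.001, 0.978, -0.21, 0.003]
wrist_force: [5.1, 0.4, -0.1]
width: 0.017
yaw -0.4236 F [ 5.1  0.4 -0.1] T [-0.06 -1.49 -0.37] p [ 0.5475 -0.0303  0.0839] j [ 0.24  0.41 -0.38  0.   -0.78  0.91] w 0.017
```

```bash
python3 -m creep '0 0 -0.5 0 0 0 -1;0 0 0 0 0 0 -1'; python3 q.py
python3 -m creep '0 0 -0.5 0 0 0 -1;0 0 0 0 0 0 -1'; python3 q.py
```

```text
clock: 14.95
ee_pos: [0.5475, -0.0303, 0.0839]
tool_rot: [-0.001, 0.982, -0.191, 0.003]
wrist_force: [5.2, 0.4, -0.5]
width: 0.0171
yaw -0.3842 F [ 5.2  0.4 -0.5] T [-0.05 -1.53 -0.48] p [ 0.5475 -0.0303  0.0839] j [ 0.24  0.41 -0.38  0.   -0.78  0.95] w 0.0171
clock: 15.2
ee_pos: [0.547, -0.0304, 0.0838]
tool_rot: [-0.001, 0.985, -0.171, 0.002]
wrist_force: [4.2, -0.1, 1.2]
width: 0.0173
yaw -0.3435 F [ 4.2 -0.1  1.2] T [ 0.1  -1.47 -0.41] p [ 0.547  -0.0304  0.0838] j [ 0.24  0.41 -0.38  0.   -0.78  0.99] w 0.0173
```

```bash
python3 - <<'E'
from bench import status, snapshot
from h import *
d=snapshot("wrist");cv2.imwrite("pics/w5.png",d["image"])
E
```

```text
(no output)
```

View pics/w5.png

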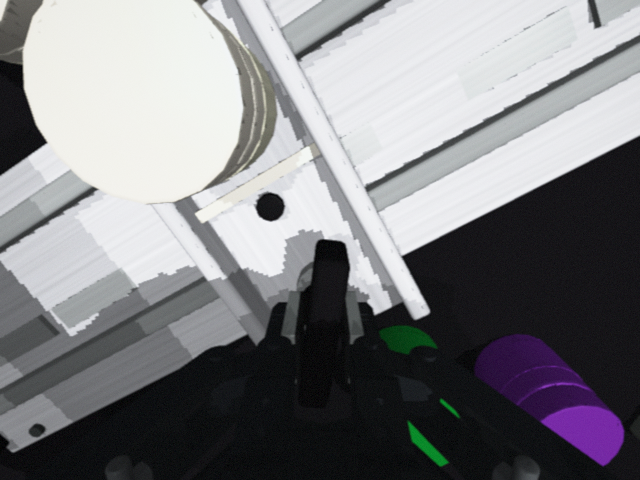

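```bash
python3 -m creep '0 0 0 0 0 0 0.2;0 0 0 0 0 0 0.2;0 0 0 0 0 0 0.2;0 0 0 0 0 -0.5 0.2;0 0 0 0 0 -1 0.2'; python3 q.py
python3 -m creep '0 0 0 0 0 -1 0.2;0 0 0 0 0 -1 0.2;0 0 0 0 0 -1 0.2;0 0 0 0 0 -1 0.2;0 0 0 0 0 -1 0.2'; python3 - <<'E'
from bench import status, snapshot
from h import *
s=status.get_state()
d=snapshot("wrist");cv2.imwrite("pics/w6.png",d["image"])
E
python3 q.py
```

```text
clock: 15.88
ee_pos: [0.5442, -0.0309, 0.1128]
tool_rot: [0.0, 0.985, -0.17, -0.001]
wrist_force: [-0.0, -0.8, -0.6]
width: 0.0509
yaw -0.3418 F [-0.  -0.8 -0.6] T [ 0.   -0.04  0.  ] p [ 0.5442 -0.0309  0.1128] j [ 0.24  0.37 -0.35 -0.   -0.86  0.99] w 0.0509
clock: 16.5
ee_pos: [0.5447, -0.0308, 0.2141]
tool_rot: [-0.0, 0.985, -0.17, 0.0]
wrist_force: [1.1, 0.0, -0.4]
width: 0.0512
yaw -0.3411 F [0.9 0.2 1.3] T [-0.04 -0.13  0.01] p [ 0.5465 -0.0309  0.2172] j [ 0.24  0.26 -0.21  0.   -1.09  0.99] w 0.0512
```

View pics/w6.png

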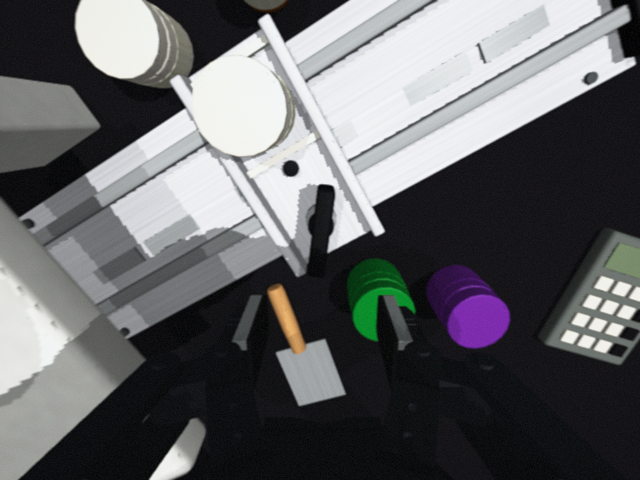

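```bash
python3 - <<'E'
from bench import status, snapshot
from h import *
s=status.get_state();d=snapshot("wrist")
Rm=tool(s).as_matrix();M=d["mount"]
def wr(uv,z):
    r=np.linalg.inv(d["intrinsics"])@[uv[0],uv[1],1];r=np.array([r[0],-r[1],-r[2]])
    o=Rm@M[:3,3]+s["ee_pos"];v=Rm@M[:3,:3]@r
    return o+v*(z-o[2])/v[2]
ang=lambda a,b,z:(wr(a,z),wr(b,z),np.arctan2(*(wr(a,z)-wr(b,z))[[1,0]]))
b=ang((326,188),(316,274),.11);c=ang((266,17),(380,232),.075)
print(b,c,"lock",b[2]-c[2]+np.pi, b[2]-.178+np.pi)
cv2.imwrite("pics/w6z.png",cv2.resize(d["image"][160:300,240:400],None,fx=4,fy=4,interpolation=cv2.INTER_CUBIC))
E
```

```text
(array([ 0.58048031, -0.04621681,  0.11      ]), array([ 0.51679162, -0.01525397,  0.11      ]), np.float64(-0.4525138135907912)) (array([ 0.70743467, -0.04468257,  0.075     ]), array([ 0.52119498, -0.07659014,  0.075     ]), np.float64(0.16967794446044837)) lock 2.5194008955385536 2.511078839999002
```

View pics/w6z.png

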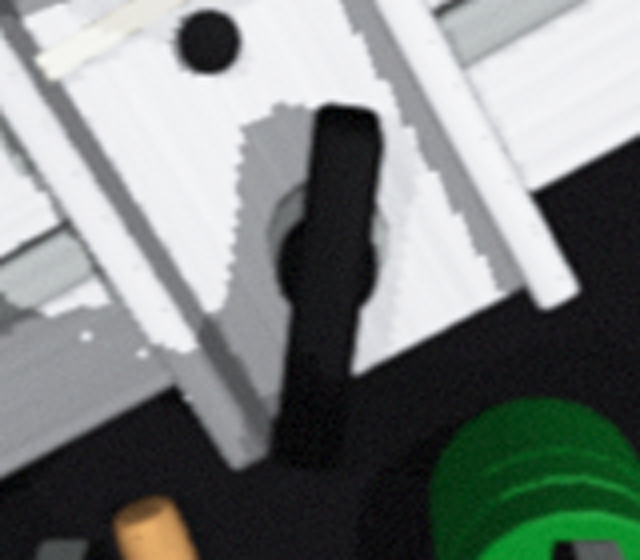

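```bash
python3 -m creep '0 0 0 0.93 0.54 0 -1;0 0 0 0.93 0.54 0 -1;0 0 0 0.93 0.54 0 -1;0 0 0 0.93 0.54 0 -1;0 0 0 0.93 0.54 0 -1'
python3 -m creep '0 0 1 0 0 0 -1;0 0 1 0 0 0 -1;0 0 1 0 0 0 -1;0 0 1 0 0 0 -1;0 0 1 0 0 0 -1'
python3 -m creep '0 0 1 0 0 0 -1;0 0 1 0 0 0 -1;0 0 1 0 0 0 -1;0 0 1 0 0 0 -1;0 0 1 0 0 0 -1'
python3 -m creep '0 0 1 0 0 0 -1;0 0 1 0 0 0 -1;0 0 1 0 0 0 -1;0 -1 0 0 0 0 -1;0 -1 0 0 0 0 -1'; python3 q.py
```

```text
clock: 17.23
ee_pos: [0.6152, -0.1147, 0.2112]
tool_rot: [0.0, 0.985, -0.171, -0.001]
wrist_force: [0.4, -0.1, 0.3]
width: -0.0
clock: 17.85
ee_pos: [0.6148, -0.1142, 0.2112]
tool_rot: [0.001, 0.931, -0.364, -0.001]
wrist_force: [-0.4, 0.8, -0.0]
width: -0.0
clock: 18.48
ee_pos: [0.6148, -0.1142, 0.2112]
tool_rot: [0.001, 0.84, -0.542, -0.001]
wrist_force: [0.7, 0.5, 0.7]
width: 0.0001
clock: 19.1
ee_pos: [0.6149, -0.1137, 0.2114]
tool_rot: [-0.051, 0.768, -0.635, -0.063]
wrist_force: [-0.4, -1.3, -0.9]
width: -0.0004
yaw -1.3823 F [-0.4 -1.3 -0.9] T [-0.32 -0.09 -0.02] p [ 0.6149 -0.1137  0.2114] j [-0.01  0.43  0.09 -0.17 -1.26  0.25] w -0.0004
```

```bash
python3 -m creep '0 -1 0 0 0 0 -1;0 -1 0 0 0 0 -1;0 -1 0 0 0 0 -1;0 -1 0 0 0 0 -1;0 -1 0 0 0 0 -1'; python3 q.py
python3 -m creep '0 -1 0 0 0 0 -1;0 -1 0 0 0 0 -1;0 0 0 0 0 0 -1'; python3 q.py
python3 - <<'E'
from h import *
from bench import status,snapshot
s=status.get_state();m=tool(s).as_matrix();print(m)
p=np.load("p.npy");c,S=np.cos(p[2]),np.sin(p[2]);Q=np.array([[c,-S,0],[S,c,0],[0,0,1]])
L=Q.T@(s["ee_pos"]-[p[0],p[1],0]);print("local tcp",L,"tool z local",Q.T@m[:,2])
t=np.array([-.005,-.085,.052]);print("units to prepush",m.T@Q@(t-L)/.02)
print("unit e_y in tool",m.T@Q[:,1],"down",m.T@[0,0,-1])
E
```

```text
clock: 19.73
ee_pos: [0.6149, -0.1145, 0.2112]
tool_rot: [-0.177, 0.74, -0.613, -0.214]
wrist_force: [0.5, -0.7, -1.0]
width: 0.0001
yaw -1.3838 F [ 0.5 -0.7 -1. ] T [-1.09 -0.19 -0.03] p [ 0.6149 -0.1145  0.2112] j [-0.2   0.55  0.3  -0.52 -1.56  0.45] w 0.0001
clock: 20.1
ee_pos: [0.6146, -0.1153, 0.2098]
tool_rot: [-0.224, 0.72, -0.598, -0.273]
wrist_force: [0.4, 0.2, 0.6]
width: 0.0004
yaw -1.3883 F [0.4 0.2 0.6] T [-1.32 -0.22  0.02] p [ 0.6146 -0.1153  0.2098] j [-0.26  0.61  0.37 -0.64 -1.68  0.49] w 0.0004
[[ 0.13632596 -0.98282987 -0.12434097]
 [-0.73851408 -0.18448239  0.64850844]
 [-0.66031219  0.00341902 -0.75098344]]
local tcp [-0.00703032 -0.09343111  0.20976916] tool z local [-0.00723101  0.66028145 -0.75098344]
units to prepush [ 4.8925723  -0.13146094  6.20171281]
unit e_y in tool [-0.75098504 -0.00706238  0.66028145] down [ 0.66031219 -0.00341902  0.75098344]
```

```bash
python3 -m creep '0 0 0 0.7 -0.02 0.886 -1;0 0 0 0.7 -0.02 0.886 -1;0 0 0 0.7 -0.02 0.886 -1;0 0 0 0.7 -0.02 0.886 -1;0 0 0 0.7 -0.02 0.886 -1'
python3 -m creep '0 0 0 0.7 -0.02 0.886 -1;0 0 0 0.65 0 0.84 -1;0 0 0 0 0 0 -1'; python3 q.py
python3 - <<'E'
from h import *
from bench import status,snapshot
d=snapshot("top");cv2.imwrite("pics/t2.png",d["image"][100:400,150:550])
d=snapshot("scene");cv2.imwrite("pics/s2.png",cv2.resize(d["image"][130:380,100:500],None,fx=2,fy=2))
E
```

```text
clock: 20.72
ee_pos: [0.6152, -0.1064, 0.0982]
tool_rot: [-0.224, 0.721, -0.596, -0.272]
wrist_force: [-0.1, -0.8, -0.0]
width: -0.0003
clock: 21.1
ee_pos: [0.6142, -0.1038, 0.0538]
tool_rot: [-0.224, 0.72, -0.597, -0.273]
wrist_force: [0.9, -0.2, 0.6]
width: 0.0002
yaw -1.3855 F [ 0.9 -0.2  0.6] T [-1.26 -0.29 -0.  ] p [ 0.6142 -0.1038  0.0538] j [-0.25  0.76  0.23 -0.65 -1.44  0.65] w 0.0002
```

View pics/s2.png

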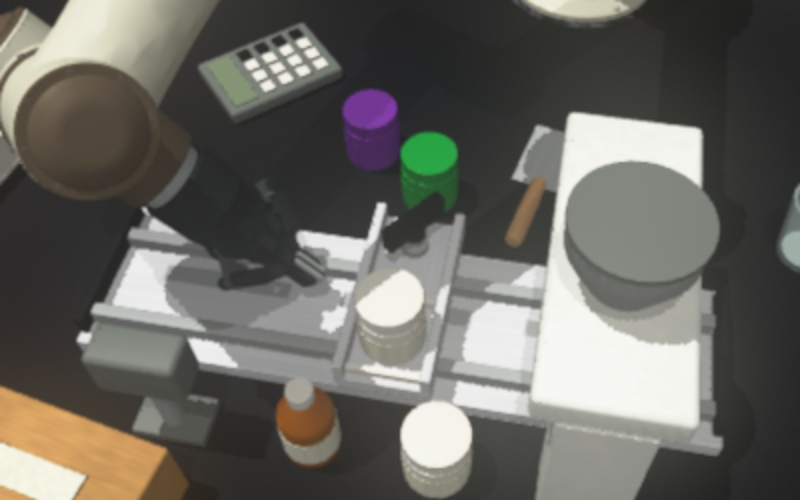

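```bash
cat > q2.py <<'E'
from h import *
from bench import status
s=status.get_state()
p=np.load("p.npy");c,S=np.cos(p[2]),np.sin(p[2]);Q=np.array([[c,-S,0],[S,c,0],[0,0,1]])
print("loc",(Q.T@(s["ee_pos"]-[p[0],p[1],0])).round(4),"F loc",(Q.T@s["wrist_force"]).round(1))
E
python3 q2.py
python3 -m creep '0 0 0 -0.375 0 0.33 -1;0 0 0 -0.375 0 0.33 -1;0 0 0 -0.19 0 0.165 -1';python3 q2.py
python3 -m creep '0 0 0 -0.19 0 0.165 -1;0 0 0 -0.19 0 0.165 -1';python3 q2.py
python3 -m creep '0 0 0 -0.19 0 0.165 -1';python3 q2.py
```

```text
loc [-0.0041 -0.0829  0.0563] F loc [-0.5 -0.1  0.4]
clock: 21.58
ee_pos: [0.6106, -0.0787, 0.057]
tool_rot: [-0.225, 0.722, -0.596, -0.271]
wrist_force: [-0.3, -0.1, -0.0]
width: -0.0002
loc [-0.0044 -0.0566  0.057 ] F loc [-0.3 -0.1 -0. ]
clock: 21.82
ee_pos: [0.6089, -0.07, 0.0564]
tool_rot: [-0.224, 0.722, -0.596, -0.271]
wrist_force: [0.7, -6.7, 1.1]
width: -0.0002
loc [-0.0046 -0.0479  0.0564] F loc [-0.5 -6.7  1.1]
clock: 21.95
ee_pos: [0.6087, -0.0688, 0.0564]
tool_rot: [-0.223, 0.723, -0.597, -0.268]
wrist_force: [0.1, -15.1, 3.4]
width: 0.0001
loc [-0.0045 -0.0466  0.0564] F loc [ -2.6 -14.9   3.4]
```

```bash
python3 -m creep '0 0 0 -0.19 0 0.165 -1';python3 q2.py
python3 -m creep '0 0 0 -0.19 0 0.165 -1';python3 q2.py
python3 -m creep '0 0 0 -0.19 0 0.165 -1;0 0 0 -0.19 0 0.165 -1';python3 q2.py
```

```text
clock: 22.08
ee_pos: [0.6086, -0.0675, 0.0564]
tool_rot: [-0.221, 0.723, -0.598, -0.265]
wrist_force: [0.5, -22.6, 1.9]
width: 0.0001
loc [-0.0045 -0.0453  0.0564] F loc [ -3.5 -22.3   1.9]
clock: 22.2
ee_pos: [0.607, -0.0597, 0.0565]
tool_rot: [-0.223, 0.722, -0.598, -0.268]
wrist_force: [0.0, -5.5, -0.6]
width: 0.0001
loc [-0.0046 -0.0373  0.0565] F loc [-0.9 -5.4 -0.6]
clock: 22.45
ee_pos: [0.6049, -0.0477, 0.0564]
tool_rot: [-0.224, 0.722, -0.597, -0.269]
wrist_force: [1.3, -7.0, 1.8]
width: 0.0006
loc [-0.0045 -0.0252  0.0564] F loc [ 0.1 -7.1  1.8]
```

```bash
python3 -m creep '0 0 0 -0.3 0 0.264 -1;0 0 0 -0.3 0 0.264 -1;0 0 0 -0.3 0 0.264 -1;0 0 0 -0.3 0 0.264 -1;0 0 0 -0.3 0 0.264 -1';python3 q2.py
python3 - <<'E'
from h import *
from bench import status,snapshot
d=snapshot("scene");cv2.imwrite("pics/s3.png",cv2.resize(d["image"][130:380,100:500],None,fx=2,fy=2))
E
```

```text
clock: 23.08
ee_pos: [0.5975, -0.0065, 0.0564]
tool_rot: [-0.225, 0.721, -0.597, -0.27]
wrist_force: [2.9, -3.0, -0.1]
width: 0.0001
loc [-0.0045  0.0167  0.0564] F loc [ 2.4 -3.5 -0.1]
```

View pics/s3.png

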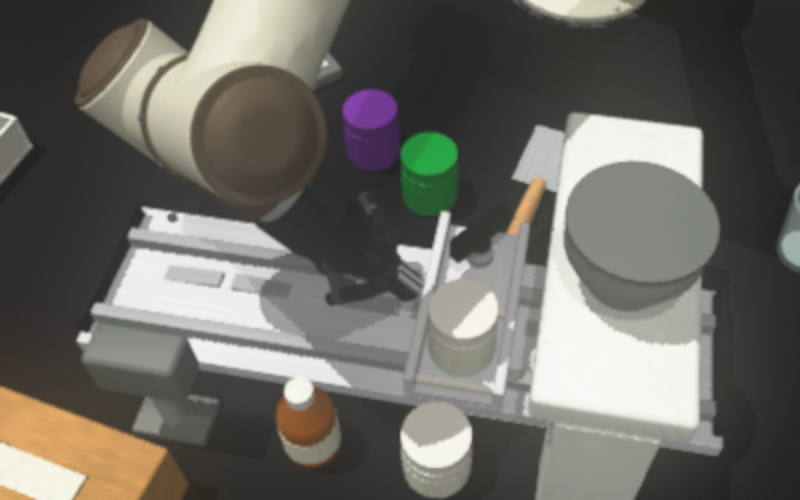

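```bash
python3 -m creep '0 0 0 -0.3 0 0.264 -1;0 0 0 -0.3 0 0.264 -1;0 0 0 -0.3 0 0.264 -1;0 0 0 -0.3 0 0.264 -1;0 0 0 -0.3 0 0.264 -1';python3 q2.py
python3 -m creep '0 0 0 -0.3 0 0.264 -1;0 0 0 -0.22 0 0.194 -1';python3 q2.py
python3 -m creep '0 0 0 -0.19 0 0.165 -1;0 0 0 -0.19 0 0.165 -1';python3 q2.py
python3 -m creep '0 0 0 -0.19 0 0.165 -1;0 0 0 -0.19 0 0.165 -1';python3 q2.py
```

```text
clock: 23.75
ee_pos: [0.589, 0.034, 0.0562]
tool_rot: [-0.225, 0.721, -0.596, -0.271]
wrist_force: [2.4, -2.6, 1.0]
width: 0.0004
loc [-0.0057  0.0581  0.0562] F loc [ 1.9 -2.9  1. ]
clock: 24.0
ee_pos: [0.5861, 0.0477, 0.0561]
tool_rot: [-0.224, 0.721, -0.596, -0.272]
wrist_force: [2.2, -1.4, 1.8]
width: 0.0001
loc [-0.0061  0.0721  0.0561] F loc [ 1.9 -1.7  1.8]
clock: 24.25
ee_pos: [0.5845, 0.057, 0.0561]
tool_rot: [-0.224, 0.721, -0.596, -0.271]
wrist_force: [2.5, -4.6, 1.0]
width: -0.0002
loc [-0.0061  0.0815  0.0561] F loc [ 1.6 -5.   1. ]
clock: 24.5
ee_pos: [0.583, 0.0653, 0.0562]
tool_rot: [-0.224, 0.722, -0.597, -0.27]
wrist_force: [2.5, -6.2, 0.4]
width: 0.0004
loc [-0.006   0.09    0.0562] F loc [ 1.4 -6.6  0.4]
```

```bash
python3 -m creep '0 0 0 -0.19 0 0.165 -1;0 0 0 -0.19 0 0.165 -1;0 0 0 -0.19 0 0.165 -1;0 0 0 -0.19 0 0.165 -1';python3 q2.py
python3 -m creep '0 0 0 -0.19 0 0.165 -1;0 0 0 -0.19 0 0.165 -1';python3 q2.py
```

```text
clock: 25.0
ee_pos: [0.5796, 0.0847, 0.0562]
tool_rot: [-0.224, 0.722, -0.597, -0.27]
wrist_force: [3.1, -7.5, 0.8]
width: -0.0002
loc [-0.006   0.1097  0.0562] F loc [ 1.7 -8.   0.8]
clock: 25.25
ee_pos: [0.5778, 0.0945, 0.0562]
tool_rot: [-0.224, 0.722, -0.597, -0.269]
wrist_force: [2.6, -8.4, -0.1]
width: 0.0001
loc [-0.0059  0.1196  0.0562] F loc [ 1.1 -8.7 -0.1]
```

Carrier about 167 mm now; small steps from here.

```bash
python3 -m creep '0 0 0 -0.11 0 0.1 -1;0 0 0 -0.11 0 0.1 -1';python3 q2.py
python3 -m creep '0 0 0 -0.08 0 0.07 -1;0 0 0 -0.08 0 0.07 -1';python3 q2.py
python3 -m creep '0 0 0 -0.08 0 0.07 -1';python3 q2.py
python3 -m creep '0 0 0 -0.08 0 0.07 -1';python3 q2.py
```

```text
clock: 25.5
ee_pos: [0.5768, 0.1005, 0.0562]
tool_rot: [-0.224, 0.722, -0.597, -0.27]
wrist_force: [2.2, -7.6, 0.4]
width: -0.0001
loc [-0.0059  0.1257  0.0562] F loc [ 0.8 -7.9  0.4]
clock: 25.75
ee_pos: [0.5759, 0.1052, 0.0562]
tool_rot: [-0.224, 0.721, -0.597, -0.27]
wrist_force: [4.2, -4.8, -1.0]
width: -0.0
loc [-0.0059  0.1305  0.0562] F loc [ 3.3 -5.5 -1. ]
clock: 25.88
ee_pos: [0.5752, 0.108, 0.0562]
tool_rot: [-0.225, 0.721, -0.597, -0.271]
wrist_force: [1.6, -2.2, -0.9]
width: 0.0003
loc [-0.0062  0.1333  0.0562] F loc [ 1.2 -2.5 -0.9]
clock: 26.0
ee_pos: [0.5735, 0.1111, 0.0563]
tool_rot: [-0.224, 0.721, -0.596, -0.272]
wrist_force: [1.0, -1.7, -0.5]
width: -0.0002
loc [-0.0072  0.1367  0.0563] F loc [ 0.7 -1.9 -0.5]
```

```bash
for i in 1; do python3 -m creep '0 0 0 -0.056 0 0.05 -1'; done|head -0;python3 q2.py
python3 -m creep '0 0 0 -0.056 0 0.05 -1'|head -0;python3 q2.py
python3 -m creep '0 0 0 -0.056 0 0.05 -1'|head -0;python3 q2.py
python3 - <<'E'
from h import *
from bench import status,snapshot
d=snapshot("wrist");cv2.imwrite("pics/w7.png",d["image"])
d=snapshot("scene");cv2.imwrite("pics/s4.png",cv2.resize(d["image"][130:380,200:500],None,fx=2.4,fy=2.4))
E
python3 q2.py
```

```text
loc [-0.0072  0.1375  0.0562] F loc [-0.2 -5.4  1.4]
loc [-0.0071  0.138   0.0563] F loc [ 0.5 -8.   2.1]
loc [-0.0071  0.1384  0.0563] F loc [ -1.2 -12.6   2. ]
loc [-0.0071  0.1385  0.0563] F loc [ -0.5 -10.    2.2]Exception ignored on flushing sys.stdout:
BrokenPipeError: [Errno 32] Broken pipe
Exception ignored on flushing sys.stdout:
BrokenPipeError: [Errno 32] Broken pipe
Exception ignored on flushing sys.stdout:
BrokenPipeError: [Errno 32] Broken pipe
```

View pics/w7.png

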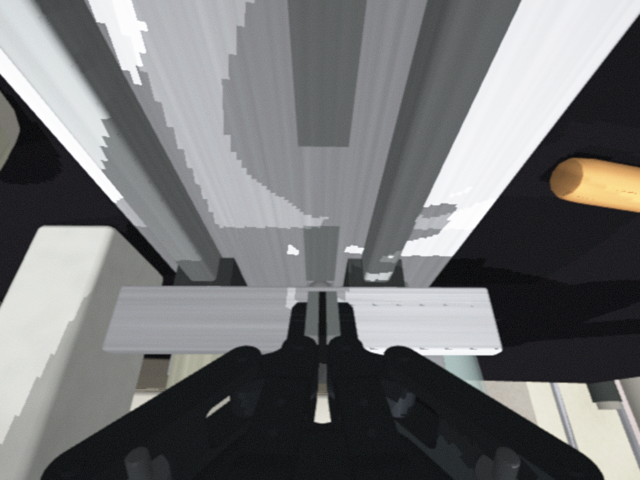

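View pics/s4.png

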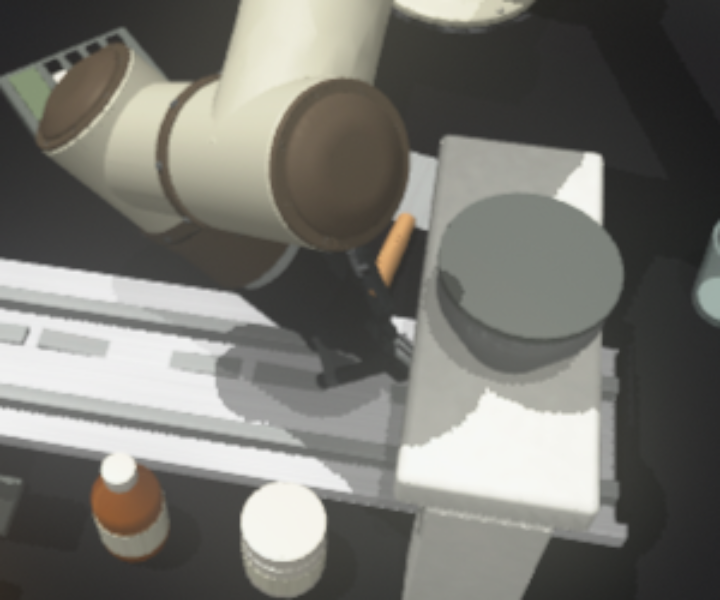

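```bash
python3 -m creep '0 0 0 0.19 0 -0.165 -1;0 0 0 0.19 0 -0.165 -1'; python3 q2.py
python3 -m creep '0 0 0 0.75 0 -0.66 -1;0 0 0 0.75 0 -0.66 -1;0 0 0 0.75 0 -0.66 -1;0 0 0 0 0 0 -1'; python3 q2.py
python3 - <<'E'
from h import *
from bench import status,snapshot
s=status.get_state();d=snapshot("wrist");cv2.imwrite("pics/w8.png",d["image"])
print(tool(s).as_matrix(),s["ee_pos"],s["joint_pos"])
E
```

```text
clock: 26.72
ee_pos: [0.5744, 0.1058, 0.0561]
tool_rot: [-0.224, 0.721, -0.596, -0.273]
wrist_force: [-0.1, 0.8, 0.7]
width: -0.0002
loc [-0.0073  0.1313  0.0561] F loc [0.1 0.8 0.7]
clock: 27.22
ee_pos: [0.587, 0.0442, 0.056]
tool_rot: [-0.225, 0.72, -0.597, -0.271]
wrist_force: [0.7, 0.4, -0.1]
width: -0.0
loc [-0.0058  0.0685  0.056 ] F loc [ 0.7  0.3 -0.1]
[[ 1.39186220e-01 -9.82692645e-01 -1.22238953e-01]
 [-7.38943970e-01 -1.85243459e-01  6.47801413e-01]
 [-6.59233650e-01  1.62707301e-04 -7.51938141e-01]] [0.58700793 0.04420431 0.05604864] [-0.04847414  0.65547623  0.04966685 -0.73760785 -1.26400268  0.57582598]
```

View pics/w8.png

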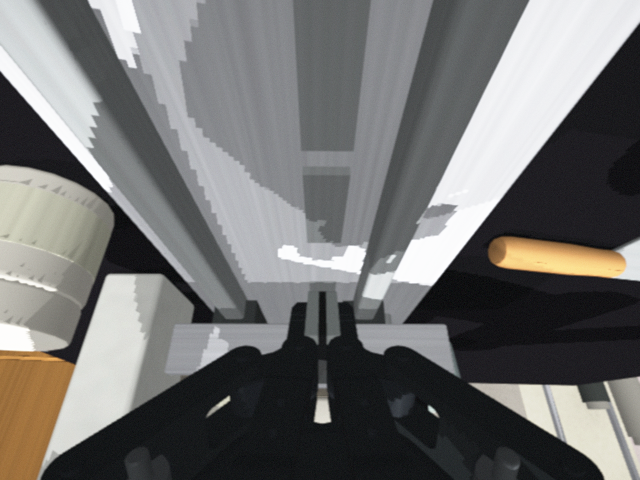

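```bash
python3 -m creep '0 0 0 -0.66 0 -0.75 -1;0 0 0 -0.66 0 -0.75 -1;0 0 0 -0.66 0 -0.75 -1;0 0 0 -0.66 0 -0.75 -1;0 0 0 -0.63 0 0.55 -1'; python3 q2.py
python3 -m creep '0 0 0 -0.63 0 0.55 -1;0 0 0 -0.4 0 0.35 -1;0 0 0 0 0 0 -1'; python3 q2.py
python3 - <<'E'
from h import *
from bench import status,snapshot
s=status.get_state();d=snapshot("wrist");cv2.imwrite("pics/w9.png",cv2.rotate(d["image"],cv2.ROTATE_180))
E
```

```text
clock: 27.9
ee_pos: [0.5845, 0.0628, 0.1388]
tool_rot: [-0.226, 0.722, -0.596, -0.269]
wrist_force: [-0.4, -0.1, 0.4]
width: -0.0002
loc [-0.005   0.0872  0.1388] F loc [-0.4 -0.   0.4]
clock: 28.28
ee_pos: [0.5775, 0.0909, 0.1357]
tool_rot: [-0.224, 0.722, -0.596, -0.272]
wrist_force: [0.8, -0.2, -0.2]
width: 0.0002
loc [-0.0069  0.1162  0.1357] F loc [ 0.8 -0.3 -0.2]
```

View pics/w9.png

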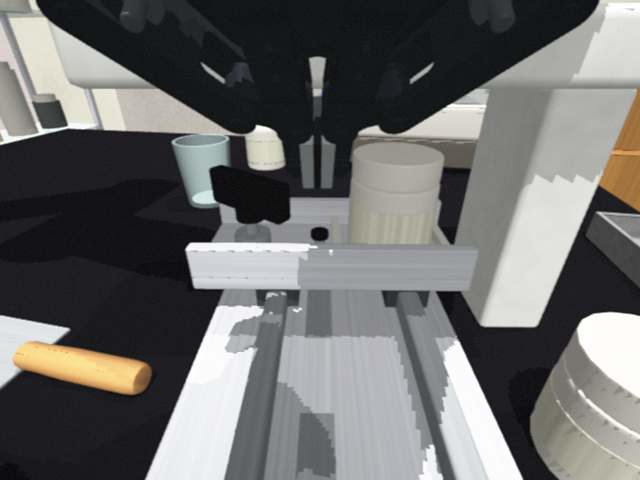

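```bash
python3 - <<'E'
from h import *
im=cv2.imread("pics/w9.png");cv2.imwrite("pics/w9z.png",cv2.resize(im[190:300,180:480],None,fx=2.66,fy=2.66,interpolation=cv2.INTER_CUBIC))
cv2.imwrite("pics/w9zz.png",cv2.resize(im[215:255,285:355],None,fx=11,fy=11,interpolation=cv2.INTER_CUBIC))
E
```

```text
(no output)
```

View pics/w9z.png

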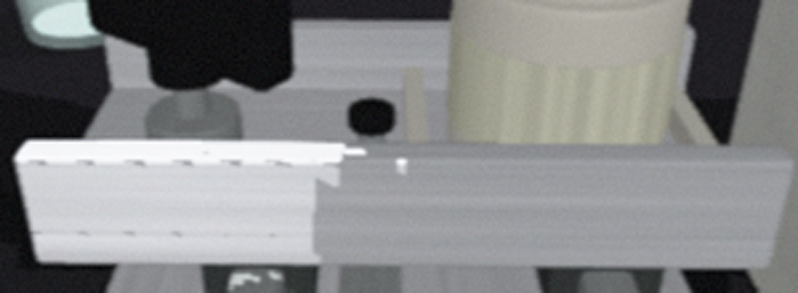

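View pics/w9zz.png

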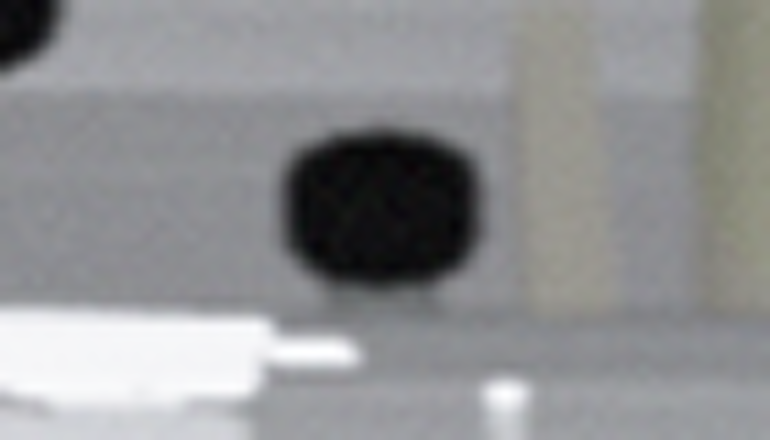

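```bash
cat > pn.py <<'E'
from h import *
from bench import status,snapshot
from scipy.optimize import least_squares
s=status.get_state();d=snapshot("wrist");K=d["intrinsics"];M=d["mount"]
p=np.load("p.npy");c,S=np.cos(p[2]),np.sin(p[2]);Q=np.array([[c,-S,0],[S,c,0],[0,0,1]])
def pr(P,ee,Rm):  # world->px
    c_=((P-ee)@Rm-M[:3,3])@M[:3,:3];q=np.c_[c_[:,0],-c_[:,1],-c_[:,2]]@K.T;return q[:,:2]/q[:,2:]
def loc(L,y): return (np.atleast_2d(L)+[0,y,0])@Q.T+[p[0],p[1],0]
# current view w9 (rotated pixels -> raw)
raw=lambda u,v:np.array([639-u,479-v])
f=lambda a,b:raw(180+a/2.66,190+b/2.66)
# near plate: outer face top edge / inner top edge corners in w9z
Rm=tool(s).as_matrix();ee=s["ee_pos"]
pts=np.array([f(18,160),f(790,160),f(38,264),f(768,264)])
Lc=np.array([[-.095,-.045,.075],[.095,-.045,.075],[-.095,-.045,.042],[.095,-.045,.042]])
# fit carriage y plus small x,z offset of camera registration
g=lambda q:(pr(loc(Lc+[q[1],0,q[2]],q[0]),ee,Rm)-pts).ravel()
r=least_squares(g,[.187,0,0]);print("carriage y",r.x,r.fun.round(1))
# button top centre in w6 (mid): pixel 291,168 pose
ee6=np.array([.5465,-.0309,.2172]);y=-.3411
R6=np.array([[np.cos(y),np.sin(y),0],[np.sin(y),-np.cos(y),0],[0,0,-1]])
ee4=np.array([.5472,-.0307,.0839]);R4=R.from_quat([.909,-.417,.002,-.001]).as_matrix()
b9=raw(285+382/11,215+205/11)
pl6=np.array([[266,17],[380,232]]);L6=np.array([[.095,-.045,.075],[-.095,-.045,.075]])
r6=least_squares(lambda q:(pr(loc(L6+[q[0],q[1],0],0),ee6,R6)-pl6).ravel(),[0,0]);print("off6",r6.x,r6.fun.round(1))
for h in(.056,.058,.060,.062,.064,.066,.068):
    B=least_squares(lambda q:(pr(loc([[q[0]+r6.x[0],q[1]+r6.x[1],h]],0),ee6,R6)-[[291,168]]).ravel(),[-.015,0]).x
    o=pr(loc([[B[0]+r.x[1],B[1],h+r.x[2]]],r.x[0]),ee,Rm)[0]
    print(h,B.round(4),"pred9 rot",639-o[0],479-o[1],"seen",639-b9[0],479-b9[1])
E
python3 pn.py
```

```text
carriage y [ 0.19155594  0.00145012 -0.0009723 ] [ 0.6  1.2 -1.2  0.1 -0.9  0.   1.6 -1.4]
off6 [0.00122244 0.00479059] [-1.3 -0.1  1.5  0.4]
0.056 [-0.0083 -0.0021] pred9 rot 319.13587658825566 241.99533092623363 seen 319.72727272727275 233.63636363636363
0.058 [-0.0081 -0.0024] pred9 rot 319.309408489024 239.96753272887815 seen 319.72727272727275 233.63636363636363
0.06 [-0.008  -0.0027] pred9 rot 319.4845628230242 237.92077567054002 seen 319.72727272727275 233.63636363636363
0.062 [-0.0079 -0.003 ] pred9 rot 319.6613624504851 235.85479261917666 seen 319.72727272727275 233.63636363636363
0.064 [-0.0077 -0.0032] pred9 rot 319.83983066313243 233.76931140051138 seen 319.72727272727275 233.63636363636363
0.066 [-0.0076 -0.0035] pred9 rot 320.0199911944181 231.66405467850112 seen 319.72727272727275 233.63636363636363
0.068 [-0.0075 -0.0038] pred9 rot 320.2018682300415 229.53873983238796 seen 319.72727272727275 233.63636363636363
```

```bash
python3 - <<'E'
from h import *
a=cv2.imread("pics/w2.png")[315:375,280:360];b=cv2.imread("pics/w4.png")[215:275,195:275]
cv2.imwrite("pics/z24.png",np.hstack([cv2.resize(x,(400,300),interpolation=cv2.INTER_CUBIC) for x in(a,b)]))
E
```

```text
(no output)
```

View pics/z24.png

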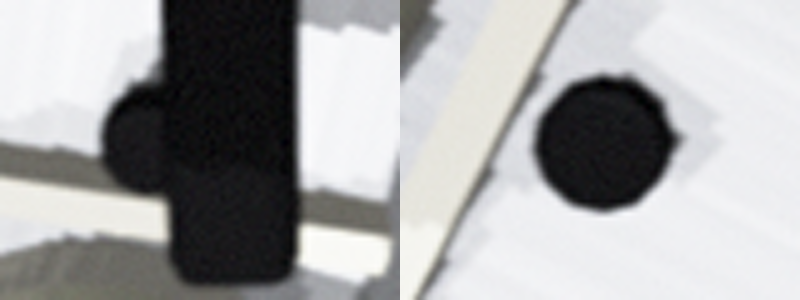

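```bash
cat >> pn.py <<'E'
print("--- w2")
ee2=np.array([.5442,-.0324,.10996]);R2=R.from_quat([-.179,.984,0,-.002]).as_matrix()
# cap left edge & rows: centre of silhouette ; use carrier axis at x=-8,y=0 nominal
for h in(.058,.060,.062,.064,.066,.068):
    print(h,"w2",pr(loc([[-.008,0,h]],0),ee2,R2)[0].round(1),"lockbar near/far top",pr(loc([[-.06,0,.11]],0),ee2,R2)[0].round(1),
     "w4",pr(loc([[-.008,0,h]],0),ee4,R4)[0].round(1),"w6",pr(loc([[-.008,0,h]],0),ee6,R6)[0].round(1),
     "w9rot",[639,479]-pr(loc([[-.008,0,h]],.1863),ee,Rm)[0].round(1))
print("w2 plate corners",pr(loc([[-.095,-.045,.075],[-.095,.045,.075]],0),ee2,R2).round(1))
print("w4 plate corner",pr(loc([[-.095,-.045,.075]],0),ee4,R4).round(1))
print("w6 plate corners",pr(loc([[-.095,-.045,.075]],0),ee6,R6).round(1))
E
python3 pn.py | sed -n '/---/,$p'; python3 - <<'E'
import cv2
a=cv2.imread("pics/w2.png")[190:380,230:430]
cv2.imwrite("pics/z2.png",cv2.resize(a,(800,600)[:1]+(760,) if 0 else (630,598),interpolation=cv2.INTER_CUBIC))
E
```

```text
--- w2
0.058 w2 [305.6 335.1] lockbar near/far top [318.5 308.8] w4 [240.3 235.6] w6 [294.  167.7] w9rot [317.3 240.5]
0.06 w2 [305.5 336.9] lockbar near/far top [318.5 308.8] w4 [239.4 236.8] w6 [293.8 168. ] w9rot [317.3 238.2]
0.062 w2 [305.3 338.7] lockbar near/far top [318.5 308.8] w4 [238.5 238.1] w6 [293.6 168.3] w9rot [317.3 236. ]
0.064 w2 [305.2 340.5] lockbar near/far top [318.5 308.8] w4 [237.6 239.3] w6 [293.4 168.6] w9rot [317.3 233.7]
0.066 w2 [305.1 342.4] lockbar near/far top [318.5 308.8] w4 [236.6 240.6] w6 [293.3 168.9] w9rot [317.3 231.4]
0.068 w2 [304.9 344.3] lockbar near/far top [318.5 308.8] w4 [235.7 242. ] w6 [293.1 169.2] w9rot [317.3 229.1]
w2 plate corners [[248.3 205.7]
 [409.9 234.1]]
w4 plate corner [[434.7 257.3]]
w6 plate corners [[387.  230.9]]
```

View pics/z2.png

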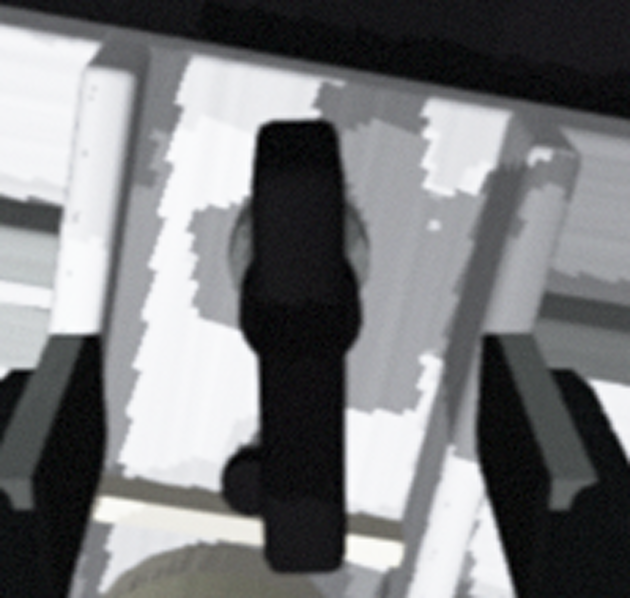

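```bash
python3 -m creep '0 0 0 0.75 0 -0.66 -1;0 0 0 0.75 0 -0.66 -1;0 0 0 0.3 0 -0.95 -1;0 0 0 0 0 -1 -1;0 0 0 0 0 -1 -1'; python3 q2.py
python3 - <<'E'
from h import *
from bench import status,snapshot
a=cv2.imread("pics/top0.png");d=snapshot("top");b=d["image"]
cv2.imwrite("pics/t9.png",b);cv2.imwrite("pics/s9.png",snapshot("scene")["image"])
w=snapshot("wrist")["image"];cv2.imwrite("pics/w10.png",cv2.rotate(w,cv2.ROTATE_180))
E
```

```text
clock: 29.05
ee_pos: [0.5943, 0.0065, 0.1784]
tool_rot: [-0.225, 0.721, -0.597, -0.271]
wrist_force: [0.9, 0.1, 0.4]
width: -0.0
loc [-0.0053  0.0301  0.1784] F loc [ 0.9 -0.1  0.4]
```

View pics/t9.png

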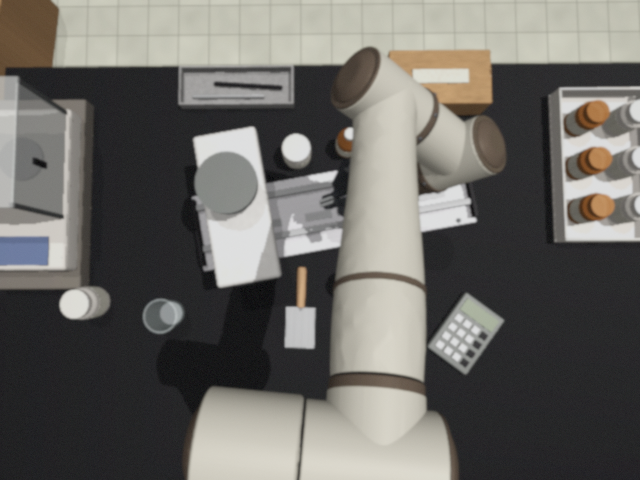

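View pics/w10.png

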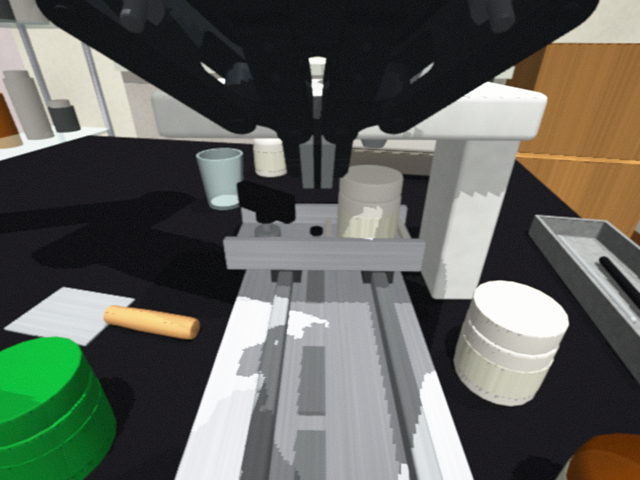

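View pics/s9.png

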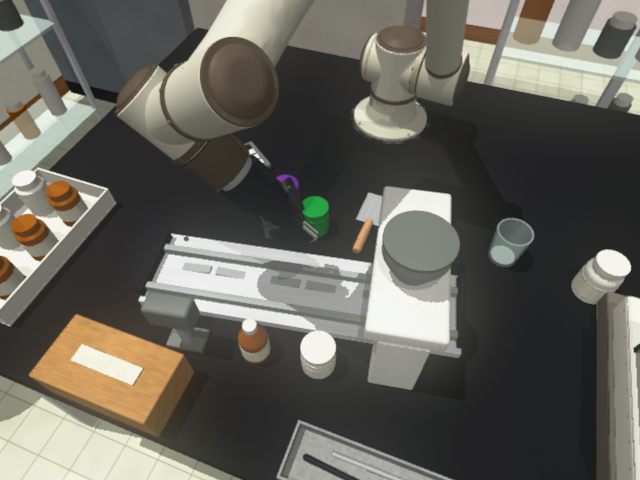

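```bash
python3 -c "
from bench import workorder
print(workorder.sign_off())"
```

```text
the job is handed in; nothing more can be done
None
```

I unscrewed the lock screw to its stop, pushed the carrier under the hopper until it caught, backed the arm clear and handed the job in at about 29 s. No verdict was reported.

**Lock screw:** I turned it anticlockwise by its bar until the jaws slipped on the bar. The wrist camera afterwards put it at about 2.51 rad, against a stop at 2.5.

**Carrier:** I pushed it with the shut fingers leaning back about 41° from the hopper.
- It left the middle notch at about 22 N measured, above the 14 to 18 N given.
- The ramp took up to about 8.7 N, slightly above the 4 to 7 N given.
- The force then fell to about 2 N, and after that the carrier held still against 12.6 N. Its position was about 186 mm by contact, 187 to 192 mm by camera.

**Last pictures:** the jar is standing on the carrier under the spout. The beaker, spatula, spare jar, amber bottle, calculator and green jar look unmoved. The purple jar was mostly hidden by the arm. The gripper touched nothing and the wrist force was under 1 N.

**Not confirmed:** I tried to check from pictures that the catch button is down, but the height estimates scattered by several millimetres. That it is fully down rests on the force drop and on the carrier then holding.

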